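Push the empty tin through the scrap bin's sprung flap

ROBOT

A 6-joint arm with a two-finger parallel gripper is mounted at the origin on the work surface. World frame = base frame: x ahead of the robot, y to its left, z up, the work surface at z = 0. Lengths are in m, angles in degrees, forces in N, time in s.
With the tool pointing down it reaches from about 0.35 to 0.875 m from the base axis. Payload 4.2 kg.
Tool frame: the origin (TCP) lies between the finger pads; the fingertips stand 14 mm ahead of it and the grasp point (between the pads) lies 5 mm behind it (r.tcp_to_tips is the distance from the TCP to the fingertips, in m); y points along the fingers, x is the direction in which the jaws open and shut, and the axes are right-handed (so a half turn about y gives the same grasp; the last joint's range is limited). The gripper opens to 87 mm and grips with 3 to 60 N. Pads are 19 mm wide; open, the fingers measure 117 mm over their backs; the gripper's body (75 mm by 190 mm) begins 51 mm behind the grasp point.
Start: joints at [84.718, 22.042, 0.453, 0, -68.411, -14.817], TCP at [0.215, 0.587, 0.237] pointing down, gripper open.
Joint ranges: [-179.83, 179.83], [-69.29, 118.12], [-61.27, 80.66], [-181.25, 117.63], [-171.15, -9.14], [-177.46, 177.46]. Speed limits (degrees/s): [159.86, 159.86, 180, 180, 180, 180].

INTERFACE

Orientations are given as a 3x3 rotation matrix whose columns are the frame's x, y, z axes.
In Python, from station import sense, optics, ticket, r gives the robot as it stands.
- The arm moves only by the tool carry_out, never from a script. Its argument "steps" is a list that holds one entry, the list of rows, each a list of 6 numbers: the shift along the world's x, y, z in cm, then the turn, a rotation vector about the world's x, y, z in rad. A call has 1 to 20 rows; each row is the pose to reach, as a shift and turn from the pose commanded when the call began; what a row does not reach only later rows make up. A row lasts 1/8 s, in which the tool goes at most 62.5 mm and 10.7 degrees, less where a joint would pass 70% of its speed; a pose out of reach is approached as far as the arm can. A call with a gripper value outside its range is refused whole. "fingers" is the closure in counts, from 0 (fully open) to 255 (shut), set as the call begins (left out, the last holds). The fingers move at their own pace and stop on an object; the grip force is fixed at half the most. Time passes only in rows, so rows that repeat a pose let the fingers close. It gives the time, the measured TCP pose, the force and the opening at its end, in the units of the state.
- sense(): the state, without advancing time (a new reading comes with each control period).
- optics.capture(name): name is "side" or "top" or "wrist"; returns a dict with "image" (384x512x3 uint8, red, green, blue), "fov_y" (degrees; the focal length in pixels is half the picture's height over the tangent of half this angle, whatever the lens; pixels are square), "cx", "cy" (the principal point, pixels), "rvec" (rotation vector, rad) and "tvec" (3), from world to camera coordinates, as OpenCV has them. Camera axes: x right, y down, z forward; pixel columns grow to the right and rows downward; lengths in m; the calibration is good to about 2 mm. A picture is of the moment at which its call begins. There is no depth.
- ticket.finish_job(): hands the job in, once; it reports no verdict.
The state is a dict: "time_s": time; "joints": joint angles; "joint_velocities": joint speeds; "effort": joint torques, N m; "tcp_pos": TCP position; "ee_rot": TCP orientation; "wrist_force": force on the tool from outside, world axes, zero at the start; "moment": the same for the moment, N m; "gripper_width": opening from 0.0 (shut) to 1.0 (fully open).
Only numpy, scipy, OpenCV 4.12 (cv2) and the standard library are available. Lean on these libraries where they do the work, as an engineer would, in place of code of your own. Each camera call takes 0.05 s, during which the arm holds its last target.

TASK

The empty flat tin on the sill of the scrap bin has to go into the bin. With one fingertip push the bin's self-closing flap open and keep it open, and with the other finger push the tin along the sill and in through the mouth; do not force the flap with the tin, and do not pinch or lift the tin. Then take the fingers out so that the flap swings shut, leaving the other things as they stand.

Things in the scene. Friction and masses are not known exactly. Their poses are not given: they have to be found in the camera images.
- mouth (a point): Scrap bin, a fixed grey plastic box on the work surface, 225 mm long (x), 140 wide (y), 195 high. This point: middle of the inner edge of its flat sill, on top, 140 mm above the work surface. x points level along the push, from sill into bin; y along the edge; z up. The mouth, open down to the bin's floor, spans x = 0 to 135 mm between side walls with inner faces at y = -65 and 65.
- sill (a point): Middle of the outer edge of the bin's sill, on its top; axes as mouth. The sill is flat and rimless, 85 mm deep (from here to mouth), 140 mm wide.
- hinge (a point): Middle of the flap's hinge rod (4 mm radius, along y), 100 mm beyond mouth in x and 50 mm above the sill; axes as mouth. From 4 mm behind it a hood, 55 mm above the sill, covers the bin's end. The side walls rise 20 mm above the sill from 65 mm before the rod and 55 mm from 25 mm before it; nothing else of the bin is higher than the sill but the flap.
- flap (a joint): Pale plastic flap over the mouth, 124 mm wide, 4 thick. Shut (0 rad) it slopes from the hinge rod down to a free edge at the sill's inner edge, 4 mm above it. A finger pushed down or forward on its outer face swings it into the bin: the value grows, 1.16 hangs straight down, 1.4 is the stop. A spring shuts it when let go; opening takes 1 to 2 N at the free edge, about 7 N half-way along it at 1 rad.
- tin_center (a point): Centre of the empty closed flat tin, a loose rounded box of bare metal, about 50 g, lying on the sill: 30 mm along its x (roughly along the push), 58 mm along y, 26 mm high; centre 13 mm above the sill. It tips into the mouth when its centre passes the sill's inner edge. Before the push a finger fits in the mouth in front of the tin and another behind it.
- soap: Bar of soap 85 x 50 x 32 mm, loose, on the work surface in front of the bin's sill. Origin: centre of its underside. Leave alone.
- cup: Green plastic cup, 76 mm across, 90 mm high, loose, beside the bin. Origin: centre of its underside. Leave alone.
- jar: Small glass jar with a metal lid, 60 mm across, 85 mm high, loose, behind the bin. Origin: centre of its underside. Leave alone.
- bowl: Stainless steel bowl, 150 mm across, 55 mm high, loose, on the work surface to the robot's left and far side. Origin: centre of its underside. Leave alone. Fixed around the table: a dish rack with plates (240 mm high, right, beside the robot), a jiko (220 mm high, far right), an upturned basin (350 mm across, 116 mm high, left) and a flat wooden cooking stick at the far edge.
- tin: The same tin; origin at the centre of its underside, axes as for tin_center.
Things that resemble listed ones, but are neither listed nor needed, are in the scene too. Of the things that look like the tin, the largest one is meant.

How it is judged (in metres and radians):
On the way, in this order (a step that is already met when the one before it is completed fails the run):
1. a finger holds the flap open while the tin is still on the sill (value of joint flap above 0.15 rad and contact force between the fingers and flap above 0.2 N and x of tin_center in the frame of mouth below -0.008 m and z of tin_center in the frame of mouth above 0.005 m), for 0.1 s.
2. the tin goes over the sill's edge while a finger holds the flap open (x of tin_center in the frame of mouth above 0.002 m and value of joint flap above 0.15 rad and contact force between the fingers and flap above 0.2 N), for 0.04 s.
At the end, for the whole second after the job is handed in: The tin lies at rest inside the bin (its centre at least 60 mm below the sill and within the bin's walls) and the flap is shut (within 0.06 rad) (z of tin_center in the frame of mouth below -0.06 m and x of tin_center in the frame of mouth between -0.07 and 0.135 m and y of tin_center in the frame of mouth between -0.065 and 0.065 m and value of joint flap below 0.06 rad and linear speed of tin below 0.02 m/s); the robot touches nothing.
It fails at once if the tin is lifted (its centre rises more than 37 mm above where it lay) (z of tin_center in the frame of mouth above 0.05 m).
It fails at once if the tin is pinched or pressed hard (over 15 N from the fingers) (contact force between the fingers and tin above 15 N).
It fails at once if the tin is used to force the flap (pressed against it with more than 0.8 N while it is open less than 0.15 rad) (contact force between tin and flap above 0.8 N and value of joint flap below 0.15 rad).
It fails at once if a bystander (soap, cup, jar, bowl) is moved more than 30 mm (distance of any of soap, cup, jar, bowl from where it was at the start of the episode above 0.03 m).
It also fails if it takes over 32 s, if anything falls off the work surface, if the arm or the gripper's body presses on something with over 40 N, if the wrist force passes 120 N, or if a joint passes its speed limit or range.

## Working session

There is one attempt and no reset: what is moved stays moved. The work goes in short steps, Python scripts to look and compute and a tool call to move; the robot and the scene stay as the last step left them, time stands still between calls to the robot, and variables do not carry over. Pictures are saved under pics/ and viewed, and the job is handed in when it is done.

Besides the shell and the picture viewer there is one more tool, called after ">>>" as name(argument=value, ...) on one line, values as JSON. carry_out: Moves the arm, as the interface text tells. Its arguments: {"type":"object","properties":{"steps":{"type":"array","items":{"type":"array","items":{"type":"array","items":{"type":"number"}}}},"fingers":{"type":"number"}},"required":["steps"]}

```bash
ls; mkdir -p pics
cat > h.py <<'E'
import numpy as np, cv2, json
from station import sense, optics, ticket, r
def cap(name, fn):
    c=optics.capture(name); im=c['image']
    cv2.imwrite('pics/'+fn+'.png', cv2.cvtColor(im,cv2.COLOR_RGB2BGR))
    d={k:(np.array(v).tolist()) for k,v in c.items() if k!='image'}
    json.dump(d,open('pics/'+fn+'.json','w')); return d
def load(fn):
    c=json.load(open('pics/'+fn+'.json')); f=192/np.tan(np.radians(c['fov_y'])/2)
    K=np.array([[f,0,c['cx']],[0,f,c['cy']],[0,0,1]]); return K,np.array(c['rvec'],float).ravel(),np.array(c['tvec'],float).ravel()
def proj(fn,P):
    K,rv,t=load(fn); return cv2.projectPoints(np.array(P,float).reshape(-1,3),rv,t,K,None)[0].reshape(-1,2)
def ray(fn,px):
    K,rv,t=load(fn); R=cv2.Rodrigues(rv)[0]; d=R.T@np.linalg.inv(K)@np.array([px[0],px[1],1.]); return -R.T@t, d/np.linalg.norm(d)
def onz(fn,px,z):
    o,d=ray(fn,px); return o+d*(z-o[2])/d[2]
def tri(obs):
    A=np.zeros((3,3));b=np.zeros(3);rs=[ray(*o) for o in obs]
    for o,d in rs:
        M=np.eye(3)-np.outer(d,d);A+=M;b+=M@o
    p=np.linalg.solve(A,b); return p,[np.linalg.norm((np.eye(3)-np.outer(d,d))@(p-o)) for o,d in rs]
def crop(fn,x0,y0,x1,y1,s,out):
    im=cv2.imread('pics/'+fn+'.png')[y0:y1,x0:x1]; cv2.imwrite('pics/'+out+'.png',cv2.resize(im,None,fx=s,fy=s,interpolation=cv2.INTER_CUBIC))
E
python3 - <<'E'
from h import *
for n in ['side','top','wrist']: print(n,cap(n,n+'0'))
print(sense())
print(r.tcp_to_tips, [a for a in dir(r) if a[0]!='_'])
E
```

```text
pics
side {'fov_y': 51.649597871861914, 'cx': 251.07466184980524, 'cy': 188.0448394778939, 'rvec': [0.6181598762625095, -2.583911644188609, 1.2702582609151285], 'tvec': [0.5646110039089834, 0.2704825356525953, 0.6590919954849411]}
top {'fov_y': 51.6642751001568, 'cx': 255.93365109449167, 'cy': 188.55894410592856, 'rvec': [2.1863329666698275, -2.173637997841337, 0.12703266795719026], 'tvec': [-0.0030340402974772017, 0.6327446401521366, 1.0697478656752695]}
wrist {'fov_y': 67.26345707800618, 'cx': 257.5156004125782, 'cy': 188.0257948185511, 'rvec': [-1.7076365211213658, 2.4430816546646628, 0.30774971239762405], 'tvec': [0.6243442655231399, -0.030748730955718635, 0.3893032481841233]}
{'time_s': 0.15, 'joints': array([ 8.47184037e+01,  2.20812647e+01,  3.98763107e-01, -1.68355343e-02,
       -6.84108276e+01, -1.48149737e+01]), 'joint_velocities': array([ 0.12934687, -0.11581254,  0.23086335,  0.02249881, -0.00857403,
        0.04078386]), 'effort': array([ 6.86010608e-06, -3.91053808e+01,  1.87588423e+01,  4.22234327e+00,
        1.23803155e-02, -1.35547748e-04]), 'tcp_pos': array([0.21462404, 0.58655394, 0.23572077]), 'ee_rot': array([[-3.43704869e-01, -4.22001957e-04,  9.39077625e-01],
       [-9.39076279e-01, -1.59682017e-03, -3.43705094e-01],
       [ 1.64458231e-03, -9.99998636e-01,  1.52542838e-04]]), 'wrist_force': array([-0.27442033,  0.0062723 , -0.09348182]), 'moment': array([-0.01475626,  0.00116234,  0.01570014]), 'gripper_width': 1.002708901572547}
0.014 ['PlanningError', 'tcp_to_tips']
```

View pics/side0.png

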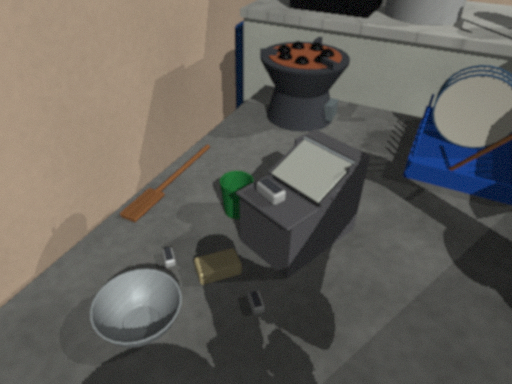

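View pics/top0.png

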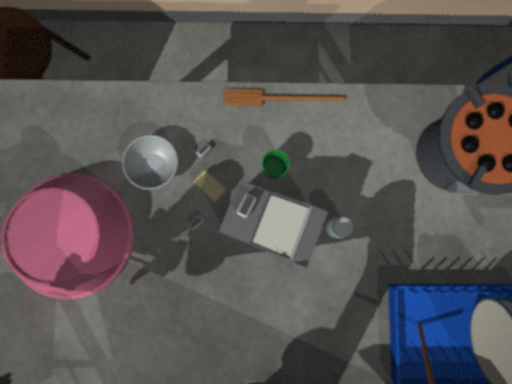

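View pics/wrist0.png

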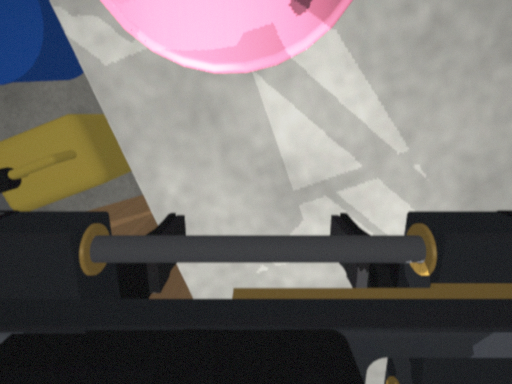

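The side view shows the bin with its pale flap, with a tin on the sill at (270,190). Two smaller look-alikes lie on the table at (168,256) and (257,300). In the top view the three are at (246,203), (205,148) and (196,220). I'll enlarge these areas.

Run:
```python
from h import *
crop('side0',220,125,380,275,5,'s0c'); crop('top0',180,130,340,270,5,'t0c')
```

```text
(no output)
```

View pics/s0c.png

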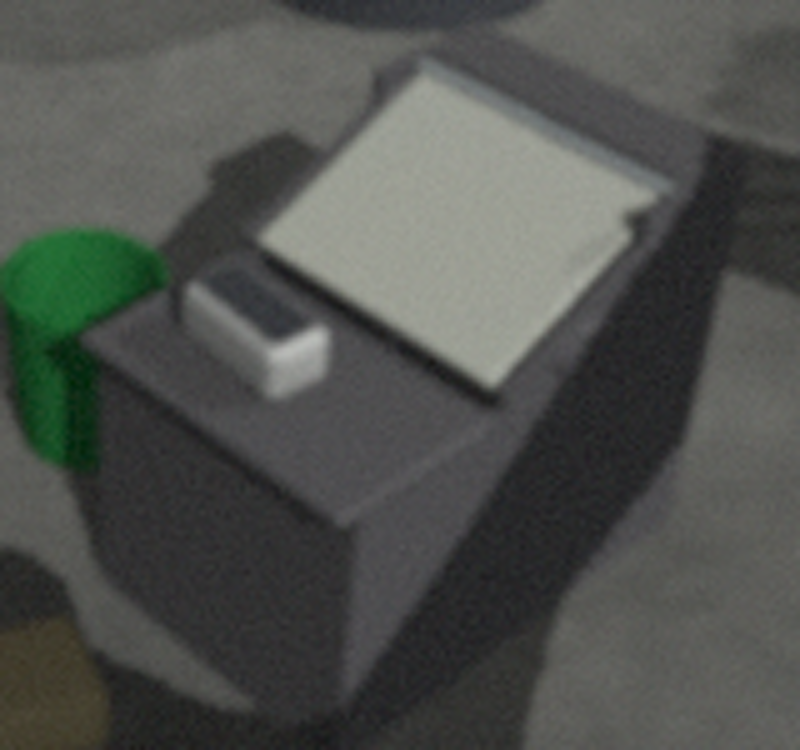

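View pics/t0c.png

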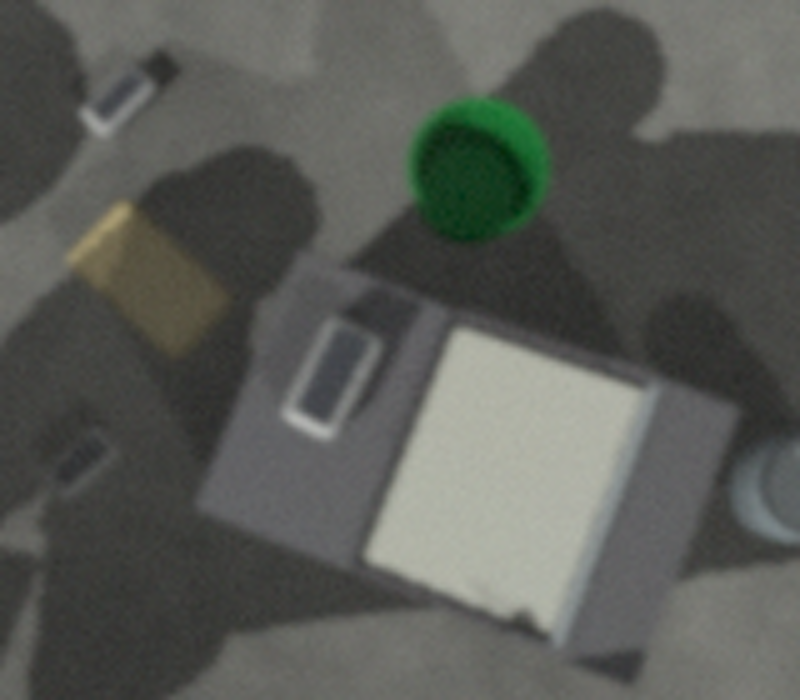

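The tin on the sill, at side crop (255,325) and top crop (335,378), is clearly bigger than the look-alikes at top crop (118,100) and (82,460). That is the right one. Next I triangulate.

Run:
```python
from h import *
S=lambda a,b:('side0',(220+a/5-.4,125+b/5-.4)); T=lambda a,b:('top0',(180+a/5-.4,130+b/5-.4))
pts={'silA':(S(83,340),T(305,258)),'silB':(S(342,524),T(200,505)),'flA':(S(262,242),T(458,328)),'flB':(S(493,388),T(367,560)),
'hA':(S(425,66),T(653,383)),'hB':(S(670,188),T(558,642)),'hoodA':(S(475,35),T(740,408)),'hoodB':(S(712,130),T(633,683))}
P={}
for k,v in pts.items():
    p,e=tri(v);P[k]=p;print(k,p.round(4),np.round(e,4))
d=lambda a,b:np.linalg.norm(P[a]-P[b])
print(d('silA','silB'),d('flA','flB'),d('hA','hB'),d('hoodA','hoodB'))
# fit bin pose: ref mouth xy, yaw
from scipy.optimize import least_squares
M={'silA':(-.085,.07,0),'silB':(-.085,-.07,0),'flA':(-.000,.062,.006),'flB':(-.000,-.062,.006),'hoodA':(.14,.07,.055),'hoodB':(.14,-.07,.055)}
def pt(q,m):
    c,s=np.cos(q[2]),np.sin(q[2]);return np.array([q[0]+c*m[0]-s*m[1],q[1]+s*m[0]+c*m[1],.14+q[3]+m[2]])
def res(q):
    return np.concatenate([proj(o[0],pt(q,M[k]))[0]-np.array(o[1]) for k in M for o in pts[k]])
a=(P['hoodA']+P['hoodB']-P['silA']-P['silB'])
for th in [0,np.pi]:
    s=least_squares(res,[*( (P['flA']+P['flB'])/2)[:2],np.arctan2(a[1],a[0])+0,0]); break
print(s.x,np.degrees(s.x[2]),np.round(s.fun.reshape(-1,4),1))
json.dump(s.x.tolist(),open('bin.json','w'))
# tin
c,sn=np.cos(s.x[2]),np.sin(s.x[2])
def loc(p): dx=p[0]-s.x[0];dy=p[1]-s.x[1];return c*dx+sn*dy,-sn*dx+c*dy,p[2]-.14
for q in [(325,318),(383,343),(332,440),(282,415)]: print('tin top corners',np.round(loc(onz(*T(*q),.166)),4))
for q in [(187,285),(265,352),(330,325)]: print('side',np.round(loc(onz(*S(*q),.166)),4))
for q in [(270,398),(325,375)]: print('side bottom',np.round(loc(onz(*S(*q),.14)),4))
```

```text
silA [0.6428 0.0419 0.1314] [0.0016 0.0016]
silB [0.5159 0.0921 0.1311] [0.0013 0.0013]
flA [ 0.6045 -0.0358  0.142 ] [0.001 0.001]
flB [0.4898 0.009  0.1414] [0.0008 0.0008]
hA [ 0.5738 -0.1266  0.1857] [0.0026 0.0026]
hB [ 0.4543 -0.0798  0.1886] [0.0003 0.0003]
hoodA [ 0.564  -0.1682  0.1819] [0.0008 0.0008]
hoodB [ 0.4423 -0.1119  0.2   ] [0.0055 0.0055]
0.13645873060539818 0.12316568727666659 0.1283446105565836 0.13536386635397596
[ 0.54981192 -0.0124068  -1.92429721 -0.00675513] -110.25410859376407 [[-0.5 -0.6 -0.7 -1.5]
 [ 0.7 -0.8  0.3  1.4]
 [-2.5  1.1 -0.7 -0.9]
 [-1.5  0.5  0.1 -0.5]
 [-1.4 -2.9  0.5 -1.1]
 [ 6.1  4.1  2.   0. ]]
tin top corners [-0.0605  0.0397  0.026 ]
tin top corners [-0.0298  0.0382  0.026 ]
tin top corners [-0.0364 -0.0145  0.026 ]
tin top corners [-0.0633 -0.0117  0.026 ]
side [-0.0617  0.0352  0.026 ]
side [-0.0688 -0.0129  0.026 ]
side [-0.04   -0.0179  0.026 ]
side bottom [-0.063  -0.0112  0.    ]
side bottom [-0.0381 -0.0158  0.    ]
```

Run:
```python
from h import *
K,rv,t=load('wrist0');R=cv2.Rodrigues(rv)[0];C=-R.T@t
s=sense();E=s['ee_rot'];print(C,R[2],'tool frame cam pos',E.T@(C-s['tcp_pos']),'axis in tool',E.T@R.T@np.array([0,0,1]), 'camx',E.T@R[0],K[0,0])
# where tcp projects
print(proj('wrist0',[s['tcp_pos'],s['tcp_pos']+E@[0.04,.014,0],s['tcp_pos']+E@[-0.04,.014,0]]))
q=json.load(open('bin.json'));c,sn=np.cos(q[2]),np.sin(q[2])
for m in [(-.031,.012)]: print(q[0]+c*m[0]-sn*m[1],q[1]+sn*m[0]+c*m[1])
```

```text
[0.27764561 0.5638208  0.38383236] [-0.23426615  0.08422525 -0.96851715] tool frame cam pos [-6.90869455e-05 -1.48101681e-01  6.70182368e-02] axis in tool [-1.68323104e-04  9.68480202e-01 -2.49090485e-01] camx [9.99999921e-01 2.52461186e-04 3.05834922e-04] 288.6363335198919
[[257.67058384 238.52435479]
 [324.14012646 228.81241158]
 [191.19374475 228.76151289]]
0.5718016320359334 0.012522147060853972
```

>>> carry_out(steps=[[[46,-62,14,0,0,0],[46,-62,14,0,0,0],[46,-62,14,0,0,0],[46,-62,14,0,0,0],[46,-62,14,0,0,0],[46,-62,14,0,0,0],[46,-62,14,0,0,0],[46,-62,14,0,0,0],[46,-62,14,0,0,0],[46,-62,14,0,0,0],[46,-62,14,0,0,0],[46,-62,14,0,0,0],[46,-62,14,0,0,0],[46,-62,14,0,0,0],[46,-62,14,0,0,0],[46,-62,14,0,0,0],[46,-62,14,0,0,0],[46,-62,14,0,0,0]]], fingers=30)

```text
time_s: 2.4
tcp_pos: [0.6745, -0.0324, 0.3769]
ee_rot: [[-0.343, 0.0, 0.939], [-0.939, 0.0, -0.343], [-0.0, -1.0, 0.0]]
wrist_force: [-0.8, -0.3, 0.4]
gripper_width: 0.885
```

Run:
```python
from h import *
cap('wrist','wrist1');s=sense();print(s['time_s'],s['tcp_pos'],s['gripper_width'],s['ee_rot'].round(3),s['wrist_force'])
```

```text
2.45 [ 0.67454885 -0.03254589  0.37684888] 0.8833653703953173 [[-0.343  0.     0.939]
 [-0.939  0.    -0.343]
 [-0.    -1.     0.   ]] [ 0.33303657  0.20703119 -0.07602826]
```

View pics/wrist1.png

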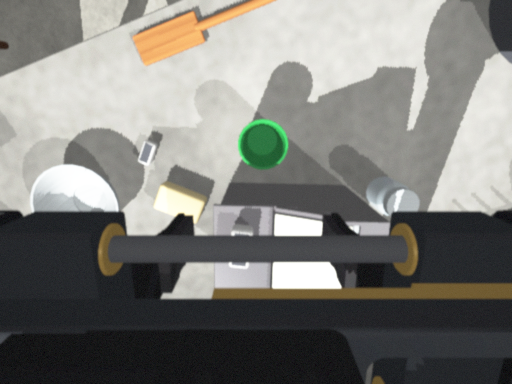

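The wrist view shows the bin partly behind the gripper, with the tin at about (240,245) and the flap at (305,250). Image up points away from the robot, so I shift the tool toward the robot to see the bin clear.

>>> carry_out(steps=[[[-17,6,0,0,0,0],[-17,6,0,0,0,0],[-17,6,0,0,0,0],[-17,6,0,0,0,0],[-17,6,0,0,0,0],[-17,6,0,0,0,0]]])

```text
time_s: 3.2
tcp_pos: [0.5057, 0.0269, 0.3762]
ee_rot: [[-0.344, -0.0, 0.939], [-0.939, -0.0, -0.344], [0.0, -1.0, -0.0]]
wrist_force: [0.4, -0.7, 0.6]
gripper_width: 0.879
```

Run:
```python
from h import *
cap('wrist','wrist2');s=sense();print(s['time_s'],s['tcp_pos'],s['joint_velocities'].round(1))
```

```text
3.25 [0.50570816 0.0267939  0.37598347] [ 0.   0.2 -0.3  0.1 -0.1 -0. ]
```

>>> carry_out(steps=[[[3,8,-5,0,0,0],[3,8,-5,0,0,0],[3,8,-5,0,0,0],[3,8,-5,0,0,0],[3,8,-5,0,0,0]]])

```text
time_s: 3.88
tcp_pos: [0.5351, 0.1062, 0.3274]
ee_rot: [[-0.345, 0.001, 0.939], [-0.939, 0.0, -0.345], [-0.001, -1.0, 0.001]]
wrist_force: [-0.6, 0.2, 1.0]
gripper_width: 0.881
```

Run:
```python
from h import *
cap('wrist','wrist3');s=sense();print(s['time_s'],s['tcp_pos'],s['joint_velocities'].round(1))
crop('wrist2',190,30,400,190,3.8,'w2c');crop('wrist3',220,30,470,210,3.2,'w3c')
```

```text
3.925 [0.5350029  0.10621372 0.32747739] [ 0.1 -0.2 -0.2 -0.1  0.2  0. ]
```

View pics/wrist2.png

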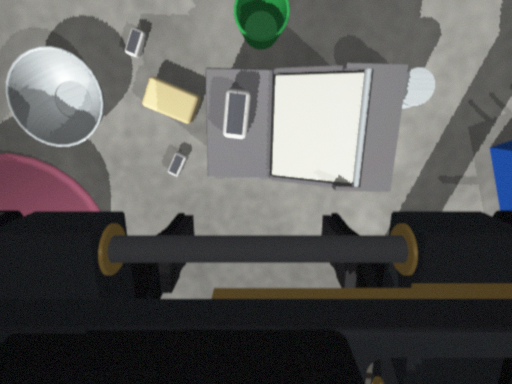

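View pics/wrist3.png

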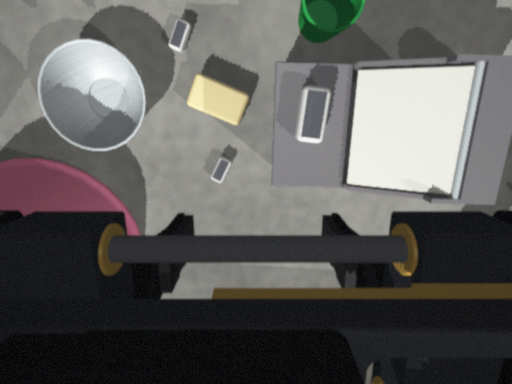

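View pics/w2c.png

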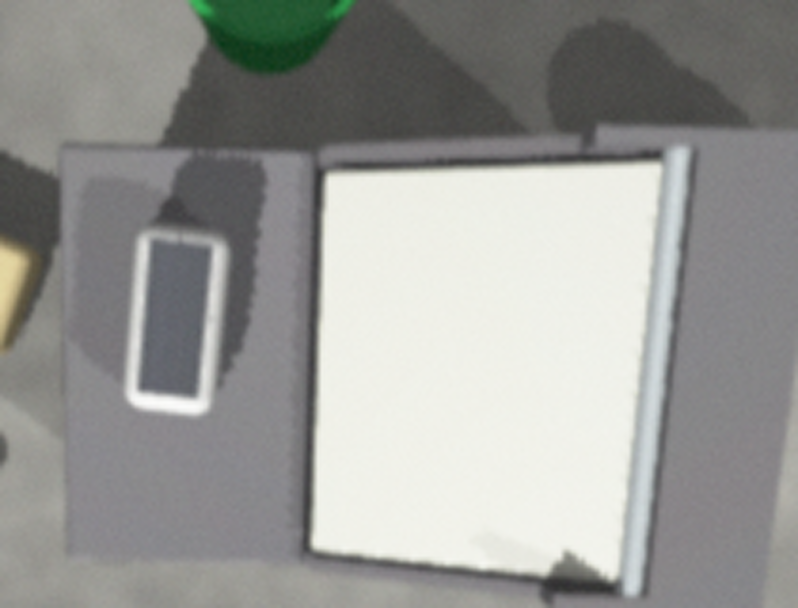

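View pics/w3c.png

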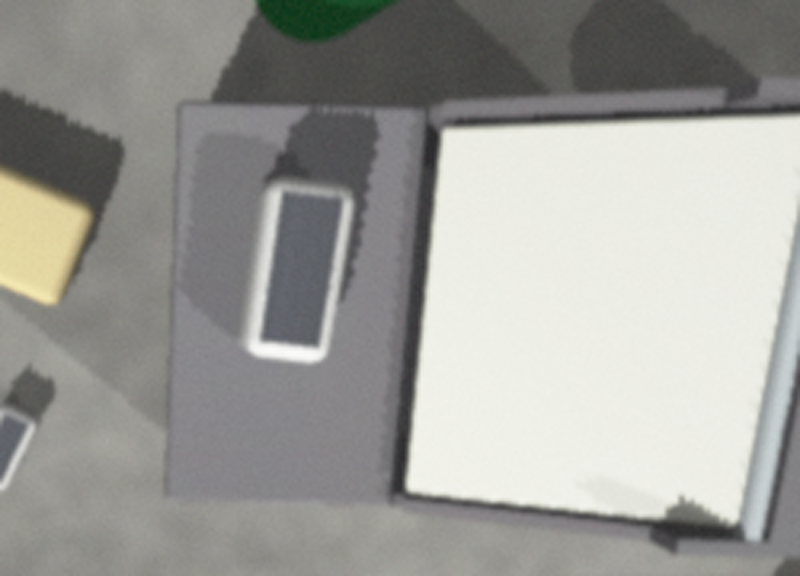

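The bin sits square to the tool's axes. The sill's left edge runs from (206,69) to (208,176) in wrist2, the tin centre is at about (236,113), and the flap edge is at x≈273. Now the fit over all views.

Run:
```python
from h import *
from scipy.optimize import least_squares
W=lambda a,b:('wrist2',(190+(a+.5)/3.8-.5,30+(b+.5)/3.8-.5)); V=lambda a,b:('wrist3',(220+(a+.5)/3.2-.5,30+(b+.5)/3.2-.5))
S=lambda a,b:('side0',(220+a/5-.4,125+b/5-.4)); T=lambda a,b:('top0',(180+a/5-.4,130+b/5-.4))
pts={'silA':(W(62,147),V(180,102),T(305,258)),'silB':(W(70,557),V(167,495),T(200,505)),'flA':(W(323,168),V(440,127),T(458,328)),'flB':(W(311,550),V(406,493),T(367,560))}
for k,v in pts.items():
    p,e=tri(v);print(k,p.round(4),np.round(e,4), 'wrist only',tri(v[:2])[0].round(4))
M={'silA':(-.085,.07,0),'silB':(-.085,-.07,0),'flA':(-.001,.062,.008),'flB':(-.001,-.062,.008)}
def pt(q,m):
    c,s=np.cos(q[2]),np.sin(q[2]);return np.array([q[0]+c*m[0]-s*m[1],q[1]+s*m[0]+c*m[1],.14+q[3]+m[2]])
for fz in (0,1):
  for sub in (slice(0,2),slice(0,3)):
    def res(q):
        q=np.array([*q[:3],q[3]*fz]); return np.concatenate([proj(o[0],pt(q,M[k]))[0]-np.array(o[1]) for k in M for o in pts[k][sub]])
    s=least_squares(res,[.55,-.012,-1.92,0]);print(fz,s.x.round(4),np.degrees(s.x[2]),np.abs(s.fun).max())
    if not fz and sub.stop==2: q0=s.x
q=q0;json.dump(q.tolist(),open('bin.json','w'))
c,sn=np.cos(q[2]),np.sin(q[2])
def loc(p): dx=p[0]-q[0];dy=p[1]-q[1];return np.round((c*dx+sn*dy,-sn*dx+c*dy,p[2]-.14),4)
p,e=tri([W(175.5,318),V(301,270),T(335,378)]);print('tin',loc(p),e, loc(onz(*W(175.5,318),.166)),loc(onz(*V(301,270),.166)),loc(onz(*T(335,378),.166)))
for a in [(143,228),(230,232),(208,415),(127,410)]: print(loc(onz(*W(*a),.166)),end=' ')
for a in [(150,238),(213,240),(200,400),(138,395)]: print('dark',loc(onz(*W(*a),.166)),end=' ')
print(); print('tcp',loc(sense()['tcp_pos']),np.degrees(np.arctan2(*sense()['ee_rot'][1::-1,0])))
```

```text
silA [0.6423 0.0442 0.1365] [0.0016 0.0018 0.0034] wrist only [0.643  0.0457 0.1365]
silB [0.5167 0.0935 0.1467] [0.0013 0.0019 0.0022] wrist only [0.5147 0.0959 0.1377]
flA [ 0.6057 -0.034   0.1405] [0.0017 0.0007 0.0015] wrist only [ 0.6054 -0.0317  0.1476]
flB [0.4899 0.0121 0.1505] [0.0013 0.0017 0.003 ] wrist only [0.4892 0.0135 0.1499]
0 [ 0.5472 -0.0093 -1.9426  0.    ] -111.30329594246842 2.131936033946829
0 [ 0.5472 -0.0097 -1.943   0.    ] -111.32656257229493 1.9724730703689488
1 [ 5.4720e-01 -9.3000e-03 -1.9426e+00 -3.0000e-04] -111.30410558777633 2.0671094130013046
1 [ 5.4720e-01 -9.7000e-03 -1.9431e+00 -1.0000e-03] -111.3294274329371 1.8004908260317904
tin [-0.0455  0.0157  0.0232] [np.float64(0.0011291824448079804), np.float64(0.0009105303976272694), np.float64(0.0019757926575753627)] [-0.0463  0.0151  0.026 ] [-0.0466  0.0149  0.026 ] [-0.0439  0.0168  0.026 ]
[-0.0564  0.042   0.026 ] [-0.0294  0.0413  0.026 ] [-0.0357 -0.015   0.026 ] [-0.0619 -0.0139  0.026 ] dark [-0.0543  0.0391  0.026 ] dark [-0.0347  0.0389  0.026 ] dark [-0.0384 -0.0103  0.026 ] dark [-0.0583 -0.0091  0.026 ] 
tcp [-0.1032 -0.0533  0.1875] -110.16428510707206
```

The wrist-only fit puts the sill at z≈0.140, which agrees with the text. The mouth is at (0.547,-0.009) with yaw -111.3°, and the tin's centre is at local (-0.046, 0.0155). Its triangulated top is 23 mm above the sill, against the stated 26. Next I hover so that the fingers straddle the tin and the flap's edge.

>>> carry_out(steps=[[[3.8,-9.4,-9,0,0,-0.02],[3.8,-9.4,-9,0,0,-0.02],[3.8,-9.4,-9,0,0,-0.02],[3.8,-9.4,-12.2,0,0,-0.02],[3.8,-9.4,-12.2,0,0,-0.02],[3.8,-9.4,-12.2,0,0,-0.02]]])

```text
time_s: 4.68
tcp_pos: [0.5737, 0.0133, 0.2066]
ee_rot: [[-0.361, 0.003, 0.932], [-0.932, 0.0, -0.362], [-0.001, -1.0, 0.003]]
wrist_force: [-0.6, -0.3, 1.5]
gripper_width: 0.883
```

```bash
cat > st.py <<'E'
from h import *
import sys
q=json.load(open('bin.json'));c,sn=np.cos(q[2]),np.sin(q[2])
def loc(p): dx=p[0]-q[0];dy=p[1]-q[1];return np.round((c*dx+sn*dy,-sn*dx+c*dy,p[2]-.14),4)
n=sys.argv[1]
cap('side','s'+n);cap('top','t'+n);cap('wrist','w'+n)
s=sense();print(s['time_s'],s['tcp_pos'],'loc',loc(s['tcp_pos']),'tipz',s['tcp_pos'][2]-.154,s['gripper_width'],s['wrist_force'].round(2),np.degrees(np.arctan2(*s['ee_rot'][1::-1,0])))
a=cv2.imread(f'pics/s{n}.png')[120:270,215:375];b=cv2.imread(f'pics/t{n}.png')[150:290,200:350]
f=lambda i,k:cv2.resize(i,None,fx=k,fy=k,interpolation=cv2.INTER_CUBIC)
a=f(a,3.0);b=f(b,2.12);H=max(a.shape[0],b.shape[0]);p=lambda i:cv2.copyMakeBorder(i,0,H-i.shape[0],0,0,0)
cv2.imwrite(f'pics/c{n}.png',np.hstack([p(a),p(b)]))
E
python3 st.py 4
```

```text
4.825 [0.57353457 0.01341035 0.20638951] loc [-0.0307  0.0163  0.0664] tipz 0.052389505312724544 0.8837199077654089 [-1.1   0.33 -0.19] -111.2040063624521
```

View pics/c4.png

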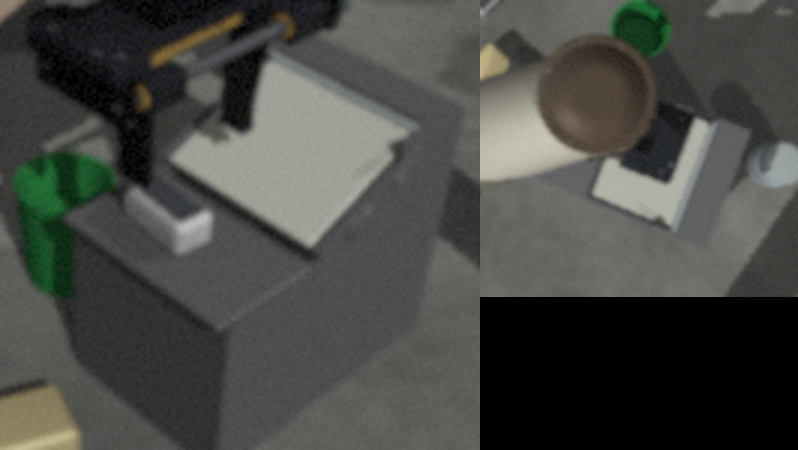

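View pics/w4.png

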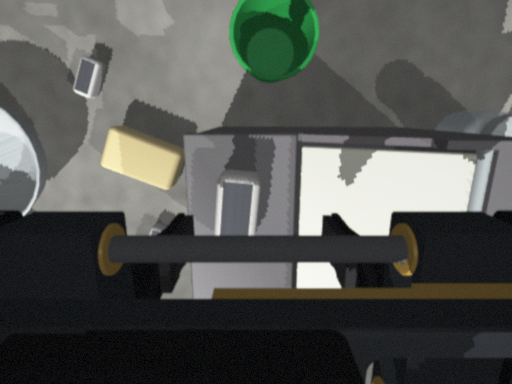

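The side crop shows the rear finger above and behind the tin, with its tip near (140,185). The front finger is over the flap, near (237,128). I overlay the model to check the clearance before going down.

```bash
cat > ov.py <<'E'
from h import *
q=json.load(open('bin.json'));c,sn=np.cos(q[2]),np.sin(q[2])
def wl(m): return [q[0]+c*m[0]-sn*m[1],q[1]+sn*m[0]+c*m[1],.14+m[2]]
def box(img,fn,k,o,ctr,yaw,sx,sy,z0,z1,col):
    P=[]
    for z in(z0,z1):
        for a,b in((-1,-1),(1,-1),(1,1),(-1,1)):
            x,y=a*sx/2,b*sy/2;P.append(wl((ctr[0]+np.cos(yaw)*x-np.sin(yaw)*y,ctr[1]+np.sin(yaw)*x+np.cos(yaw)*y,z)))
    p=((proj(fn,P)-o+.5)*k).astype(int)
    for i in range(4):
        for a,b in((i,(i+1)%4),(4+i,4+(i+1)%4),(i,i+4)): cv2.line(img,tuple(map(int,p[a])),tuple(map(int,p[b])),col,1)
def draw(fn,k,x0,y0,x1,y1,tcp,tipz,out,half=.0384):
    im=cv2.resize(cv2.imread(f'pics/{fn}.png')[y0:y1,x0:x1],None,fx=k,fy=k,interpolation=cv2.INTER_CUBIC);o=np.array([x0,y0])
    box(im,fn,k,o,(-.046,.0155),np.radians(-5),.03,.058,0,.026,(0,0,255))
    box(im,fn,k,o,(-.0425,0),0,.085,.14,-.001,0,(255,0,0))
    for s in(-1,1): box(im,fn,k,o,(tcp[0]+s*(half+.0075),tcp[1]),0,.015,.019,tipz,tipz+.03,(0,255,0))
    cv2.imwrite('pics/'+out+'.png',im)
E
python3 - <<'E'
from ov import *
draw('s4',4.9,215,120,375,240,(-.0307,.0163),.0524,'o4s')
draw('w4',3.1,150,80,400,270,(-.0307,.0163),.0524,'o4w')
E
```

```text
(no output)
```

View pics/o4s.png

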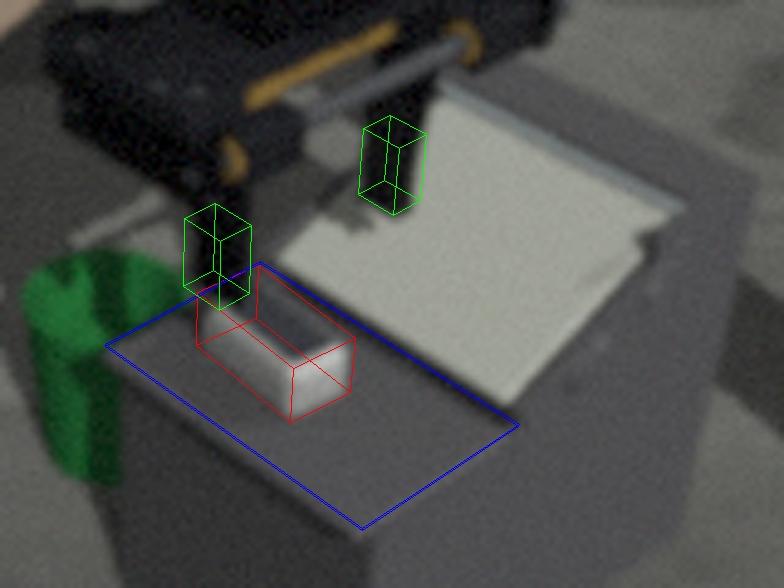

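View pics/o4w.png

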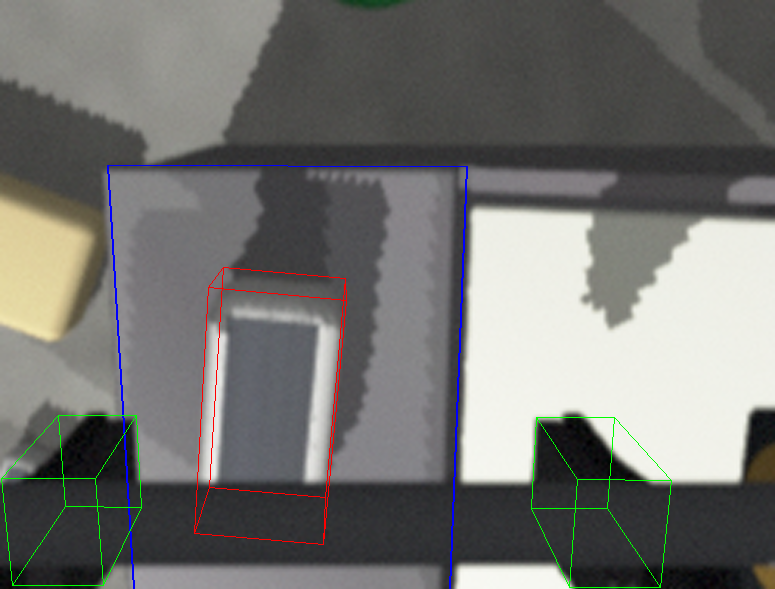

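The overlay agrees with the images to within about 3 mm. The rear finger clears the tin by about 6 mm, and the front finger is over the flap. Going down.

>>> carry_out(steps=[[[-0.2,0.1,-2,0,0,0],[-0.2,0.1,-3.2,0,0,0],[-0.2,0.1,-4,0,0,0],[-0.2,0.1,-4.5,0,0,0],[-0.2,0.1,-4.8,0,0,0],[-0.2,0.1,-4.8,0,0,0]]])

```text
time_s: 5.58
tcp_pos: [0.5712, 0.014, 0.1567]
ee_rot: [[-0.362, 0.001, 0.932], [-0.932, 0.0, -0.362], [-0.001, -1.0, 0.001]]
wrist_force: [0.3, 0.2, 1.9]
gripper_width: 0.885
```

```bash
python3 st.py 5
```

```text
5.725 [0.5711527  0.01409528 0.15691268] loc [-0.0305  0.0138  0.0169] tipz 0.002912679267630308 0.8811541196466868 [0.93 0.8  1.45] -111.24044281182022
```

View pics/c5.png

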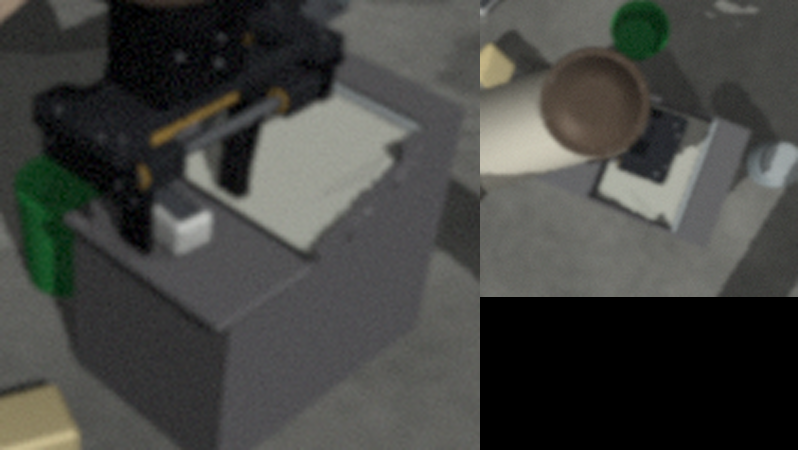

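View pics/w5.png

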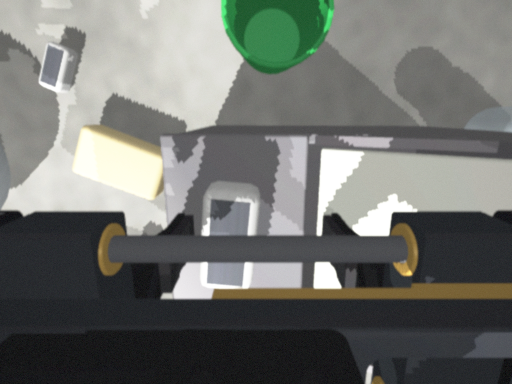

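The rear finger is down behind the tin and the front fingertip has pushed the flap slightly open; the wrench shows a small contact force. Now I push 35 mm along the bin's x and look again.

>>> carry_out(steps=[[[-0.15,-0.37,0,0,0,0],[-0.33,-0.84,0,0,0,0],[-0.5,-1.3,0,0,0,0],[-0.69,-1.77,0,0,0,0],[-0.87,-2.24,0,0,0,0],[-1.05,-2.7,0,0,0,0],[-1.2,-3.08,0,0,0,0],[-1.27,-3.26,0,0,0,0],[-1.27,-3.26,0,0,0,0],[-1.27,-3.26,0,0,0,0]]])

```text
time_s: 6.98
tcp_pos: [0.5581, -0.0188, 0.1566]
ee_rot: [[-0.362, -0.0, 0.932], [-0.932, -0.0, -0.362], [0.0, -1.0, -0.0]]
wrist_force: [1.2, 2.2, 1.1]
gripper_width: 0.883
```

```bash
python3 st.py 6
```

```text
7.125 [ 0.55805577 -0.01874443  0.1566048 ] loc [0.0049 0.0135 0.0166] tipz 0.002604798649910478 0.8826463147375138 [1.06 2.79 2.67] -111.23446318786938
```

View pics/c6.png

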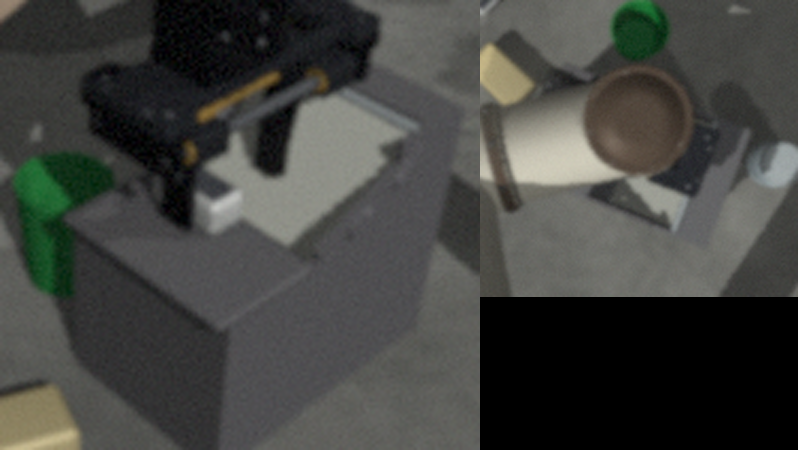

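View pics/w6.png

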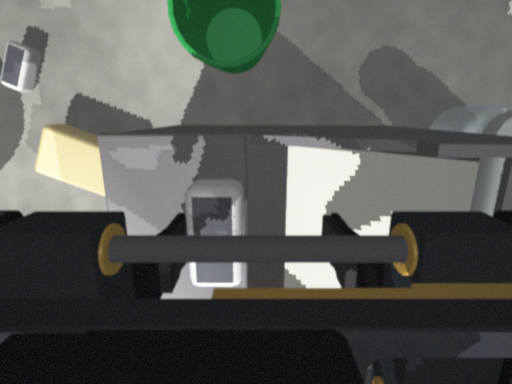

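The tin has slid, square to the push, to the sill's inner edge: its front is at about x=243 and the sill edge at 246 in the wrist view. The flap is open well beyond it, with an open gap up to x=287. I continue over the edge.

>>> carry_out(steps=[[[-0.18,-0.47,0,0,0,0],[-0.36,-0.93,0,0,0,0],[-0.51,-1.3,0,0,0,0],[-0.62,-1.58,0,0,0,0],[-0.72,-1.86,0,0,0,0],[-0.81,-2.1,0,0,0,0],[-0.9,-2.33,0,0,0,0],[-0.9,-2.33,0,0,0,0],[-0.9,-2.33,0,0,0,0]]])

```text
time_s: 8.25
tcp_pos: [0.5491, -0.0416, 0.1562]
ee_rot: [[-0.363, 0.001, 0.932], [-0.932, 0.001, -0.363], [-0.001, -1.0, 0.0]]
wrist_force: [1.1, 5.4, -0.2]
gripper_width: 0.88
```

```bash
python3 st.py 7
```

```text
8.4 [ 0.54912343 -0.04160033  0.15624456] loc [0.0294 0.0135 0.0162] tipz 0.002244562548733481 0.8798070097637166 [ 1.82  5.87 -0.92] -111.268370318987
```

View pics/c7.png

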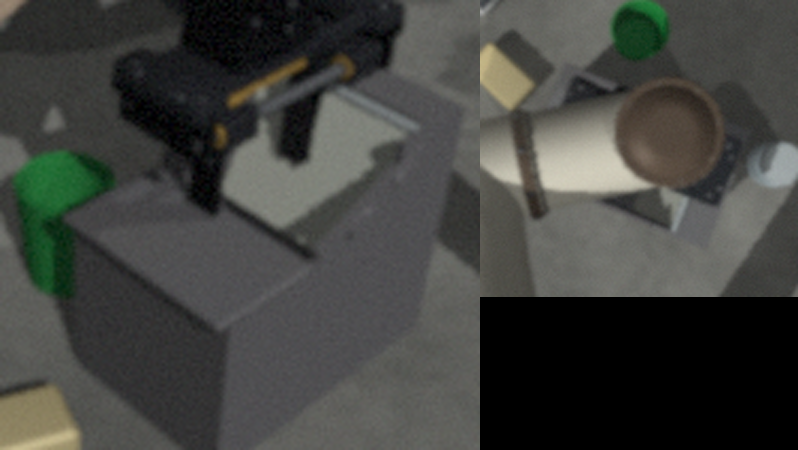

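View pics/w7.png

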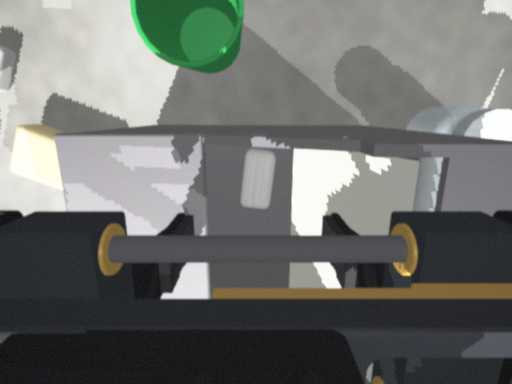

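The tin has dropped into the bin. It is seen deep in the mouth at (258,178), about 62 px long, which puts it about 0.27 m from the camera, near the floor. I take the fingers back and up.

>>> carry_out(steps=[[[0.2,0.5,0.4,0,0,0],[0.5,1.3,1.0,0,0,0],[0.9,2.2,1.8,0,0,0],[1.2,3.0,3,0,0,0],[1.4,3.5,5,0,0,0],[1.4,3.5,8,0,0,0],[1.4,3.5,12,0,0,0],[0,6,16,0,0,0],[-4,12,18,0,0,0],[-4,12,18,0,0,0],[-4,12,18,0,0,0],[-4,12,18,0,0,0]]])

```text
time_s: 9.9
tcp_pos: [0.509, 0.0773, 0.3356]
ee_rot: [[-0.363, -0.002, 0.932], [-0.932, -0.001, -0.363], [0.002, -1.0, -0.002]]
wrist_force: [0.1, -0.3, -0.3]
gripper_width: 0.888
```

```bash
python3 st.py 8
```

```text
10.05 [0.50928203 0.07713845 0.33566233] loc [-0.0667 -0.0667  0.1957] tipz 0.18166232942648394 0.8787564762818884 [-0.29  0.38  0.08] -111.33545783700934
```

View pics/c8.png

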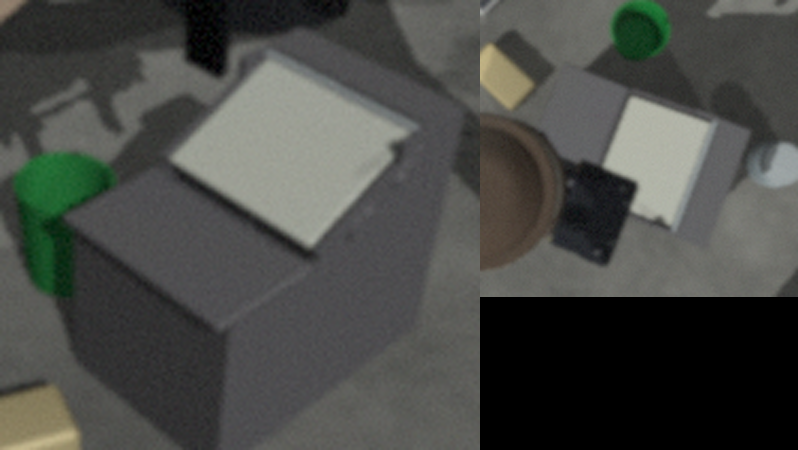

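View pics/w8.png

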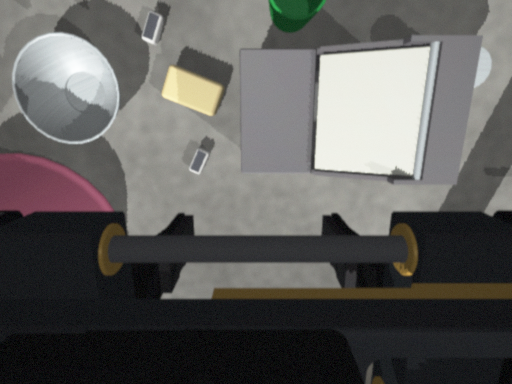

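The sill is empty. The flap's free edge is back at (170,160)–(310,248) in the side crop, the same place as before the push. Soap, cup, jar and bowl stand where they were, and the gripper is clear. I hand the job in.

```bash
python3 -c "
from station import ticket
print(ticket.finish_job())"
```

```text
the job is handed in; nothing more can be done
None
```

The tin is in the bin and the flap is shut again. I handed the job in at about 10 s on the robot's clock; no verdict is reported.

- **What I did:** The front fingertip pressed the flap open and held it. The rear finger slid the tin about 50 mm along the sill until it tipped into the mouth. I then drew both fingers back and up.
- **Last checks:** The picture taken before withdrawing showed the tin deep in the mouth, near the floor. After withdrawing, the sill was empty and the flap's edge was back in its shut position. Soap, cup, jar and bowl looked unmoved, the wrist force was about 0, and the arm was clear of everything. The highest wrist force I read was about 6 N, while the flap was held open.
- **What disagreed or was not checked:**
  - My first estimate from the side and top views put the sill about 7 mm too low. The wrist views gave z = 0.140, which matches the description, so I used those. The fit left errors of up to 2 px.
  - The tin's top measured 23 mm above the sill, against the stated 26.
  - The tin's rest on the floor could not be seen once the flap had shut.
  - The flap's angle was judged only from the pictures.

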